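# Set the fuming-chamber valve and give one shot from the canister

### The arm

A 7-joint arm with a two-finger parallel gripper is mounted at the origin on the work surface. World frame = base frame: x ahead of the robot, y to its left, z up, the work surface at z = 0. Lengths are in m, angles in rad, forces in N, time in s.
With the tool pointing down it reaches from about 0.4 to 0.85 m from the base axis. Payload 10.4 kg.
Tool frame: the origin (TCP) lies between the finger pads; the fingertips stand 19 mm ahead of it and the grasp point (between the pads) is the TCP (manip.tips_ahead is the distance from the TCP to the fingertips, in m); z points along the fingers, y is the line along which they close (so a half turn about z gives the same grasp; the last joint's range is limited). The gripper opens to 85 mm and grips with 20 to 120 N. Pads are 22 mm wide; open, the fingers measure 114 mm over their backs; the gripper's body (76 mm by 85 mm) begins 54 mm behind the grasp point. The pads swing forward as they close: fully open they stand 13 mm farther back than shut.
Start: joints at [-1.191, 0.332, -0.065, 1.46, 0.022, 1.35, -0.088], TCP at [0.245, 0.575, 0.25] pointing down, gripper open.
Joint ranges: [-2.6, 2.6], [-0.5, 2.12], [-1.47, 1.34], [0.16, 2.42], [-1.27, 4.41], [0.06, 2.06], [-2.6, 2.6]. Speed limits (rad/s): [2.22, 2.22, 2.79, 2.79, 3.14, 3.14, 3.14].

### API

Orientations are given as a unit quaternion [x, y, z, w].
In Python, from workcell import manip, viewer gives the robot as it stands.
- The arm moves only by the tool arm_command, never from a script. Its argument "series" is text: rows parted by semicolons, each of 5 numbers parted by spaces: the closure, from 0 (fully open) to 1 (shut), then the shift along the tool's x, y, z normalised to -1 to 1, where 1 is 0.4 m, then the turn about the tool's z normalised to -1 to 1, where 1 is 180 degrees. In form: jaw tx ty tz spin; .... A call has exactly 10 rows; each row shifts and turns the commanded pose from where the row before left it, along the tool's axes as they then stand; what a row does not reach is not made up. A row lasts 1/8 s, in which the tool goes at most 62.5 mm and 10.7 degrees, less where a joint would pass 70% of its speed; a pose out of reach is approached as far as the arm can. A call with a number of a shift or a turn outside -1 to 1 is refused whole. A call with a gripper value outside its range is refused whole. The fingers move at their own pace and stop on an object; "newtons" is the grip in N (left out, the last holds). Time passes only in rows, so rows that do not move let the fingers close, or fill a call up. It gives the time, the measured TCP pose, the force, the opening and the grip force at its end, in the units of the state.
- manip.get_obs(): the state, without advancing time (a new reading comes with each control period).
- viewer.camera(name): name is "scene" or "top"; returns a dict with "pixels" (384x512x3 uint8, red, green, blue), "intrinsics" (3x3 intrinsics, pixels), "extrinsics" (4x4, takes a point from world to camera coordinates). Camera axes: x right, y up, looking along -z (the intrinsics and any distortion apply to the point x, -y, -z); pixel columns grow to the right and rows downward; lengths in m; the calibration is good to about 2 mm. A picture is of the moment at which its call begins. There is no depth.
- manip.hand_in(): hands the job in; it is judged then, once.
The state is a dict: "clock": time; "joint_pos": joint angles; "joint_velocities": joint speeds; "tau": joint torques, N m; "position": TCP position; "ee_rot": TCP orientation; "ft_force": force on the tool from outside, world axes, zero at the start; "torque": the same for the moment, N m; "grip_width": opening from 0.0 (shut) to 1.0 (fully open); "grasp_force": force on a finger pad.
Only numpy, scipy, OpenCV 4.12 (cv2) and the standard library are available. Lean on these libraries where they do the work, as an engineer would, in place of code of your own. Each camera call takes 0.05 s, during which the arm holds its last target. There are 200 camera calls.

### The job

Turn the blue valve handle until it points along the orange marker tab on the valve's dial, and leave it there. Only then press the red cap of the clamped canister all the way down and let it spring back up, so that a shot goes into the fingerprint chamber with the valve so set. Do not disturb the exhibits lying around.

Things in the scene. Friction and masses are not known exactly. Their poses are not given: they have to be found in the camera images.
- valve: the valve, fixed to the bench: a white dial plate (250 mm across, 8 mm thick) with black ticks, a brass valve body in its middle and two copper pipes (20 mm thick, top 43 mm above the bench) at the body's -x and -y sides, inside the plate. Origin on the valve's vertical axis at bench level; x is the direction in which the handle points when shut, y that when fully open
- valve_axis (a point): the point on the vertical turning axis of the valve, at the mid-height of the handle bar, 75 mm above the bench
- handle (a joint): angle of the valve handle (rad): 0 shut, 1.571 fully open, growing counter-clockwise seen from above; end stops at both. About 0.25 N m of friction, no spring: it stays where it is left. Starts nearly shut, and the marker is always farther open
- handle_grip (a point): the point to grip on the blue handle bar, 85 mm out from the axis, at the bar's mid-height. The bar runs radially from the axis to 115 mm out, is 16 mm wide and 22 mm high (64 to 86 mm above the bench), with a white line along its top; the 38 mm steel hub on the axis reaches 90 mm high. x points outward along the bar, z up
- marker: the orange marker on the dial, fixed to it: origin on the valve's axis on top of the dial, x pointing from the axis along the tab (the direction the handle must point), z up
- marker_tab (a point): a point on the top of the orange tab, on its centre line, 115 mm out from the axis, 15 mm above the bench. The tab is 12 mm wide, lies flat on the dial from 83 to 131 mm out and ends in a 20 mm wide, 12 mm high block at the plate's rim; the handle passes over it
- canister: the silver canister (66 mm across) with an orange band, clamped in a grey dock (100 x 100 x 28 mm) fixed to the bench, 155 mm high without its cap. Origin under the centre of the dock, on the canister's axis, at bench level
- cap_top (a point): centre of the flat top of the red cap (42 mm across, 24 mm high), 190 mm above the bench when up; it moves with the cap
- cap (a joint): how far the cap is pressed down (m): 0 up, 0.008 fully down, with a stop there. Its spring needs about 4 N to start and 11 N fully down, and lifts it again by itself
- pill_bottle: an exhibit: loose white jar with a yellow label, 58 mm across, 95 mm high; origin at the centre of its underside
- green_bottle: an exhibit: loose green bottle with a white screw cap, 66 mm across, 160 mm high; origin at the centre of its underside
- phone: an exhibit: loose black phone lying flat, 145 x 70 x 10 mm (x along its length); origin at the centre of its underside
- carton: an exhibit: loose white medicine carton with a red band, 120 x 60 x 40 mm (x along its length); origin at the centre of its underside
Not all that is in view belongs to the job. Of the things shaped like the green_bottle, the green one is meant.

How it is judged:
By the outcome, as a careful person would: the job done as asked, in the order asked, and still so for the second after the job is handed in, with the robot touching nothing.
It also fails if it takes over 48 s, if anything falls off the work surface, if the arm or the gripper's body presses on something with over 40 N, if the wrist force passes 120 N, or if a joint passes its speed limit or range.

## Working session

There is one attempt and no reset: what is moved stays moved. The work goes in short steps, Python scripts to look and compute and a tool call to move; the robot and the scene stay as the last step left them, time stands still between calls to the robot, and variables do not carry over. Pictures are saved under pics/ and viewed, at most 10 in all, crops included, and the job is handed in when it is done.

Besides the shell and the picture viewer there is one more tool, called after ">>>" by a JSON object that holds its "method" and its "body", one argument or row to a line. arm_command: Moves the arm, as the interface text tells. Scaled input: -1 to 1 covers 0.4 m each way for a shift and 180 degrees each way for a turn. Its arguments: {"type":"object","properties":{"series":{"type":"string"},"newtons":{"type":"number"}},"required":["series"]}

```bash
mkdir -p pics
python3 - <<'E'
from workcell import manip, viewer
import cv2,json
for n in("scene","top"):
    c=viewer.camera(n); cv2.imwrite(f"pics/{n}0.png",c["pixels"][:,:,::-1].copy())
    print(n,c["intrinsics"],c["extrinsics"],[k for k in c])
o=manip.get_obs(); print(o["clock"],o["position"],o["ee_rot"],o["grip_width"])
E
```

```text
scene [[348.45498201   0.         256.65651352]
 [  0.         348.45498201 195.31985787]
 [  0.           0.           1.        ]] [[ 4.87070958e-01  8.73362058e-01 -7.72411604e-04 -2.03058919e-01]
 [-7.08178861e-01  3.95466147e-01  5.84883944e-01  3.33062020e-01]
 [ 5.11120908e-01 -2.84332978e-01  8.11116623e-01 -1.47222565e+00]
 [ 0.00000000e+00  0.00000000e+00  0.00000000e+00  1.00000000e+00]] ['pixels', 'intrinsics', 'extrinsics']
top [[482.95397396   0.         254.1650794 ]
 [  0.         482.95397396 192.90953465]
 [  0.           0.           1.        ]] [[-0.0203959  -0.99972502  0.01157095 -0.06301277]
 [ 0.99275421 -0.01888018  0.11867018 -0.56332353]
 [-0.11841908  0.01390749  0.99286631 -1.68367579]
 [ 0.          0.          0.          1.        ]] ['pixels', 'intrinsics', 'extrinsics']
0.1 [0.24485231 0.57472071 0.24961201] [ 2.00001583e-01  9.79795383e-01 -6.04672115e-04 -9.73473741e-05] 1.0038883164023553
```

View pics/top0.png

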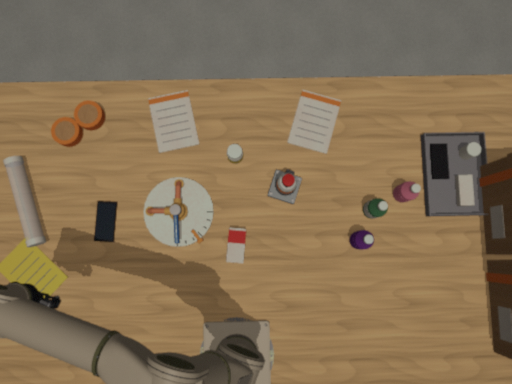

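View pics/scene0.png

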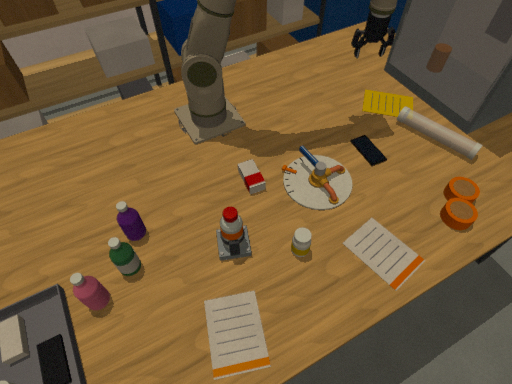

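```bash
cat > h.py <<'E'
import numpy as np, cv2
from workcell import manip, viewer
def ray(c,uv,z):
    K,E=c["intrinsics"],c["extrinsics"]; R,t=E[:3,:3],E[:3,3]
    d=np.linalg.inv(K)@[uv[0],uv[1],1]; d=R.T@(d*[1,-1,-1]); o=-R.T@t
    return (o+d*(z-o[2])/d[2])[:2]
def proj(c,p):
    q=c["extrinsics"][:3,:3]@np.array(p)+c["extrinsics"][:3,3]; q=c["intrinsics"]@(q*[1,-1,-1]); return q[:2]/q[2]
def crop(c,x0,y0,x1,y1,s,name):
    cv2.imwrite(name,cv2.resize(c["pixels"][y0:y1,x0:x1,::-1].copy(),None,fx=s,fy=s,interpolation=cv2.INTER_CUBIC))
E
python3 - <<'E'
from h import *
t=viewer.camera("top"); s=viewer.camera("scene")
a=cv2.resize(t["pixels"][165:255,135:225],None,fx=4.4,fy=4.4,interpolation=cv2.INTER_CUBIC)
b=cv2.resize(s["pixels"][140:215,275:360],None,fx=4.4,fy=4.4,interpolation=cv2.INTER_CUBIC)
d=cv2.resize(t["pixels"][160:210,260:310],None,fx=4,fy=4,interpolation=cv2.INTER_CUBIC)
e=cv2.resize(s["pixels"][200:265,205:260],None,fx=4,fy=4,interpolation=cv2.INTER_CUBIC)
im=np.zeros((600,800,3),np.uint8)
for q,(x,y) in((a,(0,0)),(b,(400,0))): im[y:y+q.shape[0],x:x+q.shape[1]]=q[:600-y,:800-x]
for q,(x,y) in((d,(0,400)),(e,(400,335))): im[y:y+q.shape[0],x:x+q.shape[1]]=q
cv2.imwrite("pics/z.png",im[:,:,::-1])
def cen(c,box,f,n):
    x0,y0,x1,y1=box; P=c["pixels"][y0:y1,x0:x1].astype(int); m=f(P[...,0],P[...,1],P[...,2]).astype(np.uint8)
    k,l,st,ce=cv2.connectedComponentsWithStats(m)
    for i in range(1,k):
        if st[i,4]>8: print(n,st[i],ce[i]+[x0,y0])
    return m
cen(t,(140,170,220,250),lambda r,g,b:(r>150)&(g>150)&(b>150),"dial top")
cen(t,(140,170,220,250),lambda r,g,b:(b>r+25),"handle top")
cen(t,(185,222,215,250),lambda r,g,b:(r>g+70)&(r>180),"tab top")
cen(t,(260,160,310,210),lambda r,g,b:(r>g+90)&(g<60),"cap top")
cen(s,(275,140,360,215),lambda r,g,b:(b>r+25),"handle sc")
cen(s,(205,200,260,265),lambda r,g,b:(r>g+90)&(g<60),"cap sc")
cen(s,(275,140,300,190),lambda r,g,b:(r>g+70)&(r>180),"tab sc")
E
```

```text
dial top [56 20  4  4 10] [197.7 191.2]
dial top [ 53  24  19  35 254] [203.05905512 209.29527559]
dial top [48 26  6  5 15] [190.93333333 198.2       ]
dial top [19 30  6  3  9] [161.88888889 200.88888889]
dial top [50 31  8  7 23] [193.52173913 204.        ]
dial top [  6  45  28  30 404] [160.69059406 225.63366337]
dial top [43 47 11 13 48] [188.375      223.22916667]
dial top [65 52  5  5 16] [206.875 223.625]
dial top [46 59  4  3 11] [187.63636364 230.09090909]
dial top [60 60  6  4 13] [202.15384615 231.23076923]
dial top [42 64 10  9 41] [186.3902439 238.2195122]
handle top [34 45  5 28 97] [176.06185567 228.54639175]
cap top [23 15 11 11 97] [287.97938144 179.74226804]
handle sc [25  7 18 19 88] [308.09090909 155.81818182]
cap sc [ 18   7  14  12 137] [229.47445255 212.38686131]
```

View pics/z.png

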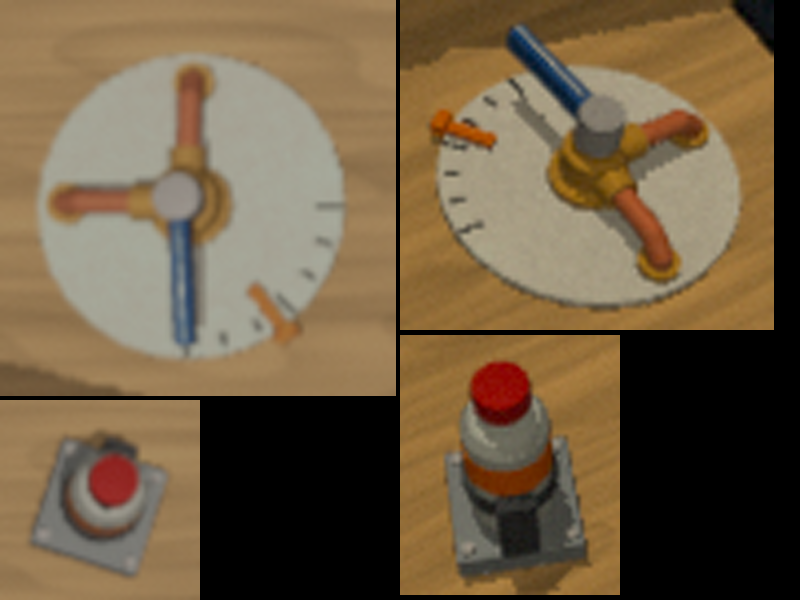

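Run:
```python
from h import *
from scipy.optimize import least_squares
t=viewer.camera("top"); s=viewer.camera("scene")
def circ(c,box,z):
    x0,y0,x1,y1=box; P=cv2.resize(c["pixels"][y0:y1,x0:x1],None,fx=4,fy=4,interpolation=cv2.INTER_CUBIC)
    h=cv2.cvtColor(P,cv2.COLOR_RGB2HSV); m=((h[...,1]<60)&(h[...,2]>120)).astype(np.uint8)
    k,l,st,ce=cv2.connectedComponentsWithStats(m); 
    pts=np.argwhere(np.isin(l,[i for i in range(1,k) if st[i,4]>400]))[:,::-1]
    hull=cv2.convexHull(pts.astype(np.int32))[:,0]
    w=np.array([ray(c,(p+.5)/4-.5+[x0,y0],z) for p in hull])
    r=least_squares(lambda q:np.hypot(*(w-q[:2]).T)-q[2],[.5,.2,.12],loss='soft_l1',f_scale=.002).x
    print("dial",r); return r
circ(t,(137,170,219,250),.008); circ(s,(278,148,356,214),.008)
T=lambda U,V,z,o=(135,165),k=4.4,c=t: ray(c,((U+.5)/k-.5+o[0],(V+.5)/k-.5+o[1]),z).round(4)
S=lambda U,V,z:T(U-400,V,z,(275,140),4.4,s)
print("hub",T(177,196,.09),S(603,108,.09))
print("handle tip",T(183,343,.086),S(517,33,.086))
print("tab in",T(256,290,.011),S(491,140,.011)); print("blk",T(287,329,.02),S(440,124,.02))
print("cap",ray(t,(287.98,179.74),.187),ray(s,(229.47,212.39),.184),T(113,480-400,.19,(260,160),4),T(501-400,385-335,.19,(205,200),4,s))
def seg(c,box,z):
    x0,y0,x1,y1=box; P=cv2.resize(c["pixels"][y0:y1,x0:x1],None,fx=4,fy=4,interpolation=cv2.INTER_CUBIC)
    h=cv2.cvtColor(P,cv2.COLOR_RGB2HSV); m=((h[...,1]>170)&(h[...,2]>140)&(h[...,0]<16)).astype(np.uint8)
    k,l,st,ce=cv2.connectedComponentsWithStats(m); i=1+st[1:,4].argmax(); p=np.argwhere(l==i)[:,::-1]
    w=np.array([ray(c,(q+.5)/4-.5+[x0,y0],z) for q in p]); m=w.mean(0); v=np.linalg.svd(w-m,full_matrices=False)[2][0]
    print("tab",st[i],m,np.degrees(np.arctan2(*(-v[::-1] if v[0]>0 else v[::-1]))))
seg(t,(188,226,208,248),.013); seg(s,(278,160,300,178),.013)
```

```text
dial [0.50433675 0.19994235 0.12476483]
dial [0.51134715 0.19830808 0.12289118]
hub [0.5045 0.199 ] [0.5064 0.2024]
handle tip [0.3908 0.1951] [0.4035 0.1906]
tab in [0.4338 0.1471] [0.4392 0.1503]
blk [0.4016 0.1214] [0.4098 0.1177]
cap [ 0.58472515 -0.18273728] [ 0.58784953 -0.18190071] [ 0.5847 -0.1822] [ 0.5913 -0.1819]
tab [ 39  46  19  17 127] [0.40141074 0.12409765] -117.53735416560694
tab [ 31  29  44  22 422] [0.4251169  0.13925375] -143.97438874351627
```

>>> {"method": "arm_command", "body": {
  "series": "0 -0.0775 -0.0705 0 0;0 -0.0775 -0.0705 0 0;0 -0.0775 -0.0705 0 0;0 -0.0775 -0.0705 0 0;0 -0.0775 -0.0705 0 0;0 -0.0775 -0.0705 0 0;0 -0.0775 -0.0705 0 0;0 -0.0775 -0.0705 0 0;0 -0.0775 -0.0705 0 0;0 -0.0775 -0.0705 0 0",
  "newtons": 30
}}

```text
clock: 1.55
position: [0.42, 0.1927, 0.2505]
ee_rot: [0.2, 0.98, 0.0, 0.0]
ft_force: [-0.7, 0.6, -0.4]
grip_width: 0.999
grasp_force: 0.0
```

>>> {"method": "arm_command", "body": {
  "series": "0 0 0 0 -0.03;0 0 0 0 -0.03;0 0 0 0 -0.03;0 0 0 0 -0.03;0 0 0 0 -0.03;0 0 0 0 0;0 0 0 0 0;0 0 0 0 0;0 0 0 0 0;0 0 0 0 0"
}}

```text
clock: 2.8
position: [0.4196, 0.1941, 0.2503]
ee_rot: [-0.034, 0.999, 0.0, 0.0]
ft_force: [-0.1, 0.3, -1.0]
grip_width: 1.0
grasp_force: 0.0
```

>>> {"method": "arm_command", "body": {
  "series": "0 0 0 0.06 0;0 0 0 0.06 0;0 0 0 0.06 0;0 0 0 0.06 0;0 0 0 0.06 0;0 0 0 0.06 0;0 0 0 0.0375 0;0 0 0 0.02 0;0 0 0 0.02 0;0 0 0 0 0"
}}

```text
clock: 4.05
position: [0.4196, 0.194, 0.0752]
ee_rot: [-0.034, 0.999, -0.0, -0.0]
ft_force: [0.3, 0.1, 0.5]
grip_width: 0.997
grasp_force: 0.0
```

Run:
```python
from h import *
t=viewer.camera("top"); s=viewer.camera("scene")
a=cv2.resize(t["pixels"][165:260,135:230],None,fx=4.2,fy=4.2,interpolation=cv2.INTER_CUBIC)
b=cv2.resize(s["pixels"][110:205,265:360],None,fx=4.2,fy=4.2,interpolation=cv2.INTER_CUBIC)
cv2.imwrite("pics/a.png",np.hstack([a,b])[:,:,::-1])
o=manip.get_obs();print(o["position"],o["ft_force"])
```

```text
[0.41990579 0.19420935 0.07569513] [-0.40971183 -0.02831988 -0.39457061]
```

View pics/a.png

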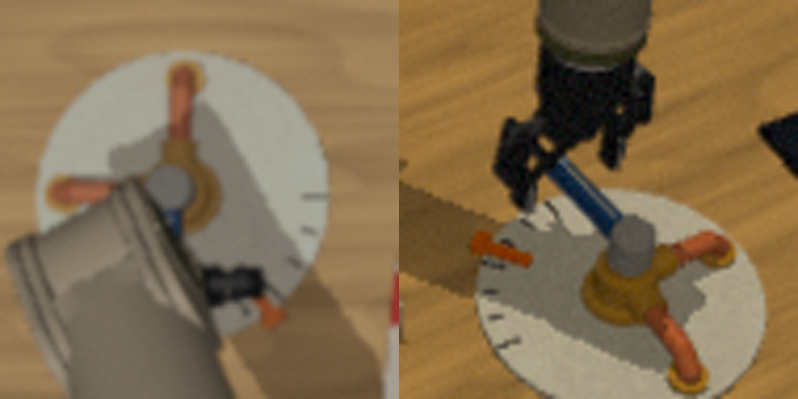

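The fingers straddle the blue bar (scene crop, bar at about (585,195) between the fingers). Close on it.

>>> {"method": "arm_command", "body": {
  "series": "1 0 0 0 0;1 0 0 0 0;1 0 0 0 0;1 0 0 0 0;1 0 0 0 0;1 0 0 0 0;1 0 0 0 0;1 0 0 0 0;1 0 0 0 0;1 0 0 0 0",
  "newtons": 25
}}

```text
clock: 5.4
position: [0.4196, 0.1945, 0.0755]
ee_rot: [-0.034, 0.999, 0.0, 0.0]
ft_force: [-4.0, 3.9, 5.0]
grip_width: 0.186
grasp_force: 29.5
```

>>> {"method": "arm_command", "body": {
  "series": "1 -0.0001 -0.0067 0 -0.01;1 -0.0001 -0.0067 0 -0.01;1 -0.0001 -0.0067 0 -0.01;1 -0.0001 -0.0067 0 -0.01;1 -0.0001 -0.0067 0 -0.01;1 -0.0001 -0.0067 0 -0.01;1 -0.0001 -0.0067 0 -0.01;1 -0.0001 -0.0067 0 -0.01;1 -0.0001 -0.0067 0 -0.01;1 -0.0001 -0.0067 0 -0.01"
}}

```text
clock: 6.65
position: [0.4258, 0.1685, 0.0755]
ee_rot: [-0.191, 0.982, 0.0, 0.0]
ft_force: [-1.8, 4.0, 3.6]
grip_width: 0.182
grasp_force: 28.5
```

>>> {"method": "arm_command", "body": {
  "series": "1 -0.0001 -0.0067 0 -0.01;1 -0.0001 -0.0067 0 -0.01;1 -0.0001 -0.0067 0 -0.01;1 -0.0001 -0.0067 0 -0.01;1 -0.0001 -0.0067 0 -0.01;1 -0.0001 -0.0067 0 -0.01;1 -0.0001 -0.0067 0 -0.01;1 -0.0001 -0.0067 0 -0.01;1 0 0 0 0;1 0 0 0 0"
}}

```text
clock: 7.9
position: [0.4365, 0.1496, 0.0755]
ee_rot: [-0.312, 0.95, 0.0, 0.001]
ft_force: [2.0, 4.6, 1.4]
grip_width: 0.186
grasp_force: 29.2
```

Run:
```python
from h import *
t=viewer.camera("top"); s=viewer.camera("scene")
a=cv2.resize(t["pixels"][165:260,135:230],None,fx=4.2,fy=4.2,interpolation=cv2.INTER_CUBIC)
b=cv2.resize(s["pixels"][110:205,265:360],None,fx=4.2,fy=4.2,interpolation=cv2.INTER_CUBIC)
cv2.imwrite("pics/b.png",np.hstack([a,b])[:,:,::-1])
o=manip.get_obs();print(o["position"],o["ee_rot"],o["ft_force"])
```

```text
[0.43651121 0.14962098 0.07548697] [-3.11707939e-01  9.50177715e-01  3.40176556e-05  6.85591150e-04] [2.28383577 4.57451494 0.93687359]
```

View pics/b.png

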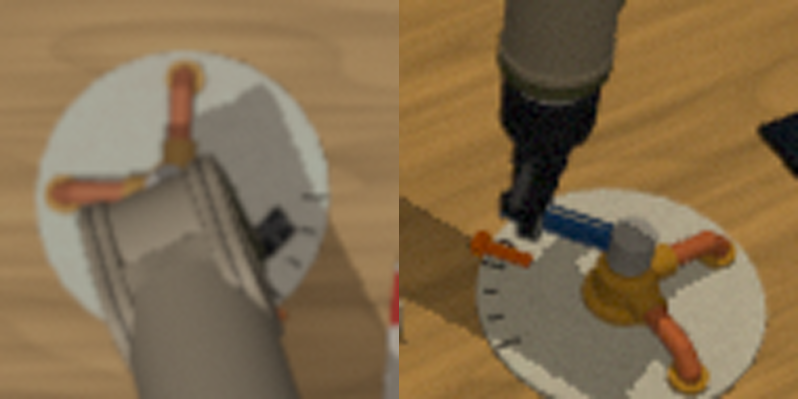

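>>> {"method": "arm_command", "body": {
  "series": "0 0 0 0 0;0 0 0 0 0;0 0 0 0 0;0 0 0 0 0;0 0 0 0 0;0 0 0 -0.06 0;0 0 0 -0.1 0;0 0 0 -0.12 0;0 0 0 -0.12 0;0 0 0 -0.1 0"
}}

```text
clock: 9.25
position: [0.436, 0.1493, 0.2774]
ee_rot: [-0.312, 0.95, 0.0, 0.001]
ft_force: [1.3, 0.2, 0.4]
grip_width: 0.999
grasp_force: 0.0
```

>>> {"method": "arm_command", "body": {
  "series": "1 0.0188 -0.0889 0 0;1 0.0188 -0.0889 0 0;1 0.0188 -0.0889 0 0;1 0.0188 -0.0889 0 0;1 0.0188 -0.0889 0 0;1 0.0188 -0.0889 0 0;1 0.0188 -0.0889 0 0;1 0.0188 -0.0889 0 0;1 0.0188 -0.0889 0 0;1 0.0188 -0.0889 0 0"
}}

```text
clock: 10.5
position: [0.5864, -0.1826, 0.2751]
ee_rot: [-0.312, 0.95, 0.0, -0.0]
ft_force: [0.1, -0.1, 0.4]
grip_width: -0.003
grasp_force: 0.0
```

Run:
```python
from h import *
t=viewer.camera("top"); s=viewer.camera("scene")
a=cv2.resize(t["pixels"][180:260,140:220],None,fx=5,fy=5,interpolation=cv2.INTER_CUBIC)
b=cv2.resize(s["pixels"][140:220,280:360],None,fx=5,fy=5,interpolation=cv2.INTER_CUBIC)
cv2.imwrite("pics/c.png",np.hstack([a,b])[:,:,::-1])
# predicted positions for axis & angles
for c,o,n in((t,(140,180),0),(s,(280,140),400)):
    for ang in(0,33,36,39,42):
        d=-np.array([np.cos(np.radians(ang)),np.sin(np.radians(ang))])
        f=lambda r,z:((proj(c,[*(np.array([.505,.2])+r*d),z])-o+.5)*5+[n,0]).round(1)
        print(ang,"hub",f(0,.09),"bar115",f(.115,.086),"bar 60",f(.06,.086),"tab83",f(.083,.012),"tab121",f(.121,.016))
```

```text
0 hub [175.3 147.6] bar115 [176.3 316.7] bar 60 [176.2 235.7] tab83 [192.  273.2] tab121 [191.3 326.8]
33 hub [175.3 147.6] bar115 [268.4 287.4] bar 60 [224.1 220.6] tab83 [255.5 253.1] tab121 [284.3 297.2]
36 hub [175.3 147.6] bar115 [275.7 282.3] bar 60 [227.9 217.9] tab83 [260.6 249.5] tab121 [291.6 292. ]
39 hub [175.3 147.6] bar115 [282.7 276.7] bar 60 [231.6 215. ] tab83 [265.4 245.7] tab121 [298.7 286.4]
42 hub [175.3 147.6] bar115 [289.4 270.9] bar 60 [235.1 212. ] tab83 [270.  241.6] tab121 [305.4 280.5]
0 hub [602.1 123.2] bar115 [509.1  21.5] bar 60 [552.1  70.7] tab83 [522.5 118.3] tab121 [495.2  81.7]
33 hub [602.1 123.2] bar115 [449.5  69.4] bar 60 [521.1  96.6] tab83 [481.4 153. ] tab121 [435.  131.1]
36 hub [602.1 123.2] bar115 [446.1  75.1] bar 60 [519.4  99.6] tab83 [479.2 157. ] tab121 [431.6 136.9]
39 hub [602.1 123.2] bar115 [443.2  80.9] bar 60 [518.  102.7] tab83 [477.2 161.2] tab121 [428.6 143. ]
42 hub [602.1 123.2] bar115 [440.6  86.9] bar 60 [516.7 105.9] tab83 [475.5 165.5] tab121 [426.  149.1]
```

View pics/c.png

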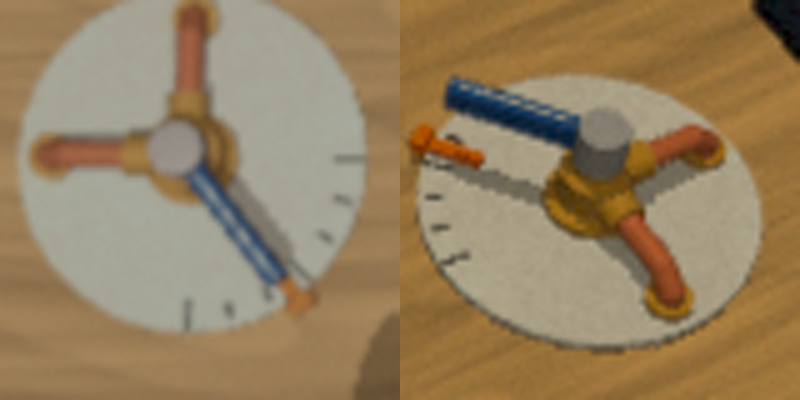

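```bash
cat > fit.py <<'E'
from h import *
from scipy.optimize import differential_evolution as DE
F=6
def box(c,o,ax,a,r0,r1,w,z0,z1,M):
    d=-np.array([np.cos(a),np.sin(a)]); n=np.array([-d[1],d[0]])
    p=[(proj(c,[*(ax+r*d+s*w/2*n),z])-o+.5)*F-.5 for r in(r0,r1) for s in(-1,1) for z in(z0,z1)]
    cv2.fillConvexPoly(M,cv2.convexHull(np.round(np.array(p)).astype(np.int32)),1)
def disc(c,o,ax,r,z0,z1,M):
    t=np.linspace(0,6.283,40); p=[(proj(c,[ax[0]+r*np.cos(k),ax[1]+r*np.sin(k),z])-o+.5)*F-.5 for k in t for z in(z0,z1)]
    cv2.fillConvexPoly(M,cv2.convexHull(np.round(np.array(p)).astype(np.int32)),0)
for n,b in(("top",(140,170,220,250)),("scene",(276,140,356,218))):
    c=viewer.camera(n); o=np.array(b[:2])
    P=cv2.resize(c["pixels"][b[1]:b[3],b[0]:b[2]],None,fx=F,fy=F,interpolation=cv2.INTER_CUBIC).astype(int)
    r,g,bl=P[...,0],P[...,1],P[...,2]
    blue=((bl>r+8)).astype(np.uint8); blue=cv2.morphologyEx(blue,cv2.MORPH_CLOSE,np.ones((9,9)))
    k,l,st,_=cv2.connectedComponentsWithStats(blue); blue=(l==1+st[1:,4].argmax()).astype(np.uint8)
    og=((r-bl>95)&(r-g>50)&(r>140)).astype(np.uint8); k,l,st,ce=cv2.connectedComponentsWithStats(og)
    ct=(proj(c,[.41,.125,.015])-o)*F; i=min((i for i in range(1,k) if st[i,4]>150),key=lambda i:np.hypot(*(ce[i]-ct))); tab=(l==i).astype(np.uint8)
    print(n,blue.sum(),tab.sum())
    def masks(q):
        ax=np.array([.505+q[0]*1e-3,.2+q[1]*1e-3]); B=np.zeros_like(blue);T=B.copy()
        box(c,o,ax,np.radians(q[2]),.01,.115,.016,.064,.086,B); disc(c,o,ax,.019,.06,.09,B)
        a=np.radians(q[3]); box(c,o,ax,a,.083,.131,.012,.008,.015,T); box(c,o,ax,a,.131-q[4]*1e-3,.131,.02,.008,.02,T)
        H=np.zeros_like(B); box(c,o,ax,np.radians(q[2]),.01,.115,.016,.064,.086,H); T[H>0]=0
        return B,T
    def cost(q):
        B,T=masks(q); return -(B&blue).sum()/(B|blue).sum()-(T&tab).sum()/(T|tab).sum()
    R=DE(cost,[(-6,6),(-6,6),(30,43),(30,43),(6,14)],seed=1,popsize=12,maxiter=60,polish=False); print(R.x.round(2),R.fun)
E
python3 fit.py
```

```text
top 4730 473
[ 5.92 -5.97 42.95 33.39 12.04] 1971016569474254.8
scene 6003 1447
[-5.51  5.66 30.03 40.35  9.19] 1726899838392580.5fit.py:27: RuntimeWarning: overflow encountered in scalar negative
  B,T=masks(q); return -(B&blue).sum()/(B|blue).sum()-(T&tab).sum()/(T|tab).sum()
```

```bash
sed -i 's/return -(B&blue).sum()\/(B|blue).sum()-(T&tab).sum()\/(T|tab).sum()/return -float((B\&blue).sum())\/float((B|blue).sum())-float((T\&tab).sum())\/float((T|tab).sum())/; s/r-bl>95)&(r-g>50)&(r>140)/r-bl>80)\&(r-g>46)\&(r>120)/' fit.py; python3 fit.py
```

```text
top 4742 713
[-2.82 -3.12 36.14 35.48  6.16] -1.456867126370791
scene 6007 1961
[ 2.11 -3.99 33.52 34.02  9.57] -1.4134764899095815
```

```bash
cat > fit2.py <<'E'
exec(open('fit.py').read().split('for n,b in')[0])
for n,b in(("top",(140,170,220,250)),("scene",(276,140,356,218))):
    c=viewer.camera(n); o=np.array(b[:2])
    up=lambda I:cv2.resize(I[b[1]:b[3],b[0]:b[2]],None,fx=F,fy=F,interpolation=cv2.INTER_CUBIC).astype(int)
    P=up(c["pixels"]); Q=up(cv2.imread(f"pics/{n}0.png")[:,:,::-1].copy())
    big=lambda m:(lambda l,st:(l==1+st[1:,4].argmax()).astype(np.uint8))(*cv2.connectedComponentsWithStats(m.astype(np.uint8))[1:3])
    blue=big(P[...,2]>P[...,0]+5); blue=cv2.morphologyEx(blue,cv2.MORPH_CLOSE,np.ones((13,13)))
    w=np.zeros(Q.shape[:2],bool); ct=((proj(c,[.413,.129,.012])-o)*F).astype(int); w[ct[1]-70:ct[1]+70,ct[0]-70:ct[0]+70]=1
    tab=big((Q[...,0]-Q[...,2]>85)&(Q[...,0]-Q[...,1]>45)&w)
    iou=lambda A,B:float((A&B).sum())/float((A|B).sum())
    def M(q,k):
        ax=np.array([.505+q[0]*1e-3,.2+q[1]*1e-3]); B=np.zeros_like(blue); a=np.radians(q[2])
        if k: box(c,o,ax,a,.083,.131,.012,.008,.015,B); box(c,o,ax,a,.122,.131,.02,.008,.02,B)
        else: box(c,o,ax,a,.01,.115,.016,.064,.086,B); disc(c,o,ax,.019,.06,.09,B)
        return B
    for k,m in((0,blue),(1,tab)):
        V=P if k==0 else Q; cnt=cv2.moments(m,True)
        for bd in([(-6,6),(-6,6)],[(-.6,-.4),(-.6,-.4)],[(1.5,1.6),(.4,.5)]):
            R=DE(lambda q:-iou(M(q,k),m),bd+[(28,46)],seed=1,popsize=12,maxiter=40,polish=False); print(n,"bar tab".split()[k],m.sum(),R.x.round(2),round(R.fun,3))
E
python3 fit2.py
```

```text
top bar 4888 [ 1.14  2.15 37.25] -0.919
top bar 4888 [-0.45 -0.5  36.27] -0.868
top bar 4888 [ 1.58  0.47 36.13] -0.897
top tab 1271 [-2.41 -4.68 34.67] -0.613
top tab 1271 [-0.59 -0.49 35.21] -0.501
top tab 1271 [ 1.53  0.44 36.62] -0.422Traceback (most recent call last):
  File "fit2.py", line 9, in <module>
    tab=big((Q[...,0]-Q[...,2]>85)&(Q[...,0]-Q[...,1]>45)&w)
  File "fit2.py", line 6, in <lambda>
    big=lambda m:(lambda l,st:(l==1+st[1:,4].argmax()).astype(np.uint8))(*cv2.connectedComponentsWithStats(m.astype(np.uint8))[1:3])
                 ~~~~~~~~~~~~~~~~~~~~~~~~~~~~~~~~~~~~~~~~~~~~~~~~~~~~~~~^^^^^^^^^^^^^^^^^^^^^^^^^^^^^^^^^^^^^^^^^^^^^^^^^^^^^^^^^^^^
  File "fit2.py", line 6, in <lambda>
    big=lambda m:(lambda l,st:(l==1+st[1:,4].argmax()).astype(np.uint8))(*cv2.connectedComponentsWithStats(m.astype(np.uint8))[1:3])
                                    ~~~~~~~~~~~~~~~^^
ValueError: attempt to get argmax of an empty sequence
```

Run:
```python
from h import *
out=[]
for n,b in(("top",(186,224,212,250)),("scene",(280,158,306,184))):
    c=viewer.camera(n); I=cv2.imread(f"pics/{n}0.png")
    for a,ax in((36.3,(.5044,.1998) if n=="top" else (.5065,.2005)),(38.3,(.5044,.1998) if n=="top" else (.5065,.2005))):
        K=14; z=cv2.resize(I[b[1]:b[3],b[0]:b[2]],None,fx=K,fy=K,interpolation=cv2.INTER_CUBIC)
        d=-np.array([np.cos(np.radians(a)),np.sin(np.radians(a))]); nn=np.array([-d[1],d[0]])
        p=lambda r,s,h:np.round((proj(c,[*(np.array(ax)+r*d+s*nn),h])-b[:2]+.5)*K).astype(int)
        for pts in([p(.083,-.006,.015),p(.131,-.006,.015),p(.131,.006,.015),p(.083,.006,.015)],[p(.121,-.01,.02),p(.131,-.01,.02),p(.131,.01,.02),p(.121,.01,.02)]):
            cv2.polylines(z,[np.array(pts)],True,(0,255,0),1)
        cv2.putText(z,f"{a}",(5,15),0,.5,(0,0,0)); out.append(z[:300])
cv2.imwrite("pics/d.png",np.vstack([np.hstack(out[:2]),np.hstack(out[2:])]))
```

```text
(no output)
```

View pics/d.png

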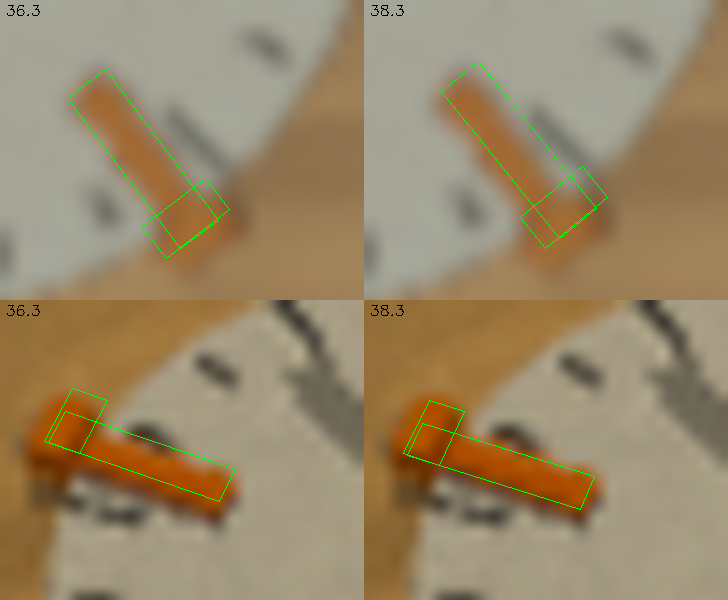

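```bash
sed -i 's/ct\[1\]-70:ct\[1\]+70,ct\[0\]-70:ct\[0\]+70/max(ct[1]-90,0):ct[1]+90,max(ct[0]-90,0):ct[0]+90/; s/("top",(140,170,220,250)),//; s/>85)&(Q\[...,0\]-Q\[...,1\]>45)/>125)\&(Q[...,0]-Q[...,1]>65)/; s/"scene",(276,140,356,218))/"scene",(276,140,356,218)),/' fit2.py; python3 fit2.py
```

```text
scene bar 6141 [ 3.87  3.37 39.9 ] -0.802
scene bar 6141 [-0.53 -0.44 38.5 ] -0.728
scene bar 6141 [ 1.54  0.41 39.4 ] -0.758
scene tab 1444 [-2.87  2.04 38.65] -0.625
scene tab 1444 [-0.56 -0.43 36.  ] -0.623
scene tab 1444 [ 1.55  0.42 37.03] -0.584
```

>>> {"method": "arm_command", "body": {
  "series": "1 0 0 0.04 0;1 0 0 0.04 0;1 0 0 0.03 0;1 0 0 0.02 0;1 0 0 0.0125 0;1 0 0 0.0075 0;1 0 0 0.0075 0;1 0 0 0.005 0;1 0 0 0.0 0;1 0 0 0 0",
  "newtons": 40
}}

```text
clock: 12.3
position: [0.5861, -0.1817, 0.2104]
ee_rot: [-0.312, 0.95, -0.0, 0.0]
ft_force: [0.1, 1.0, 0.0]
grip_width: -0.004
grasp_force: 0.0
```

>>> {"method": "arm_command", "body": {
  "series": "1 0 0 0.0025 0;1 0 0 0.0025 0;1 0 0 0.0025 0;1 0 0 0.0025 0;1 0 0 0.0025 0;1 0 0 0.0025 0;1 0 0 0.0025 0;1 0 0 0.0025 0;1 0 0 0 0;1 0 0 0 0"
}}

```text
clock: 13.55
position: [0.5862, -0.1818, 0.2031]
ee_rot: [-0.312, 0.95, -0.0, 0.0]
ft_force: [-3.3, 0.1, 8.8]
grip_width: 0.0
grasp_force: 4.4
```

>>> {"method": "arm_command", "body": {
  "series": "1 0 0 0.0025 0;1 0 0 0.0025 0;1 0 0 0.0015 0;1 0 0 0.001 0;1 0 0 0.001 0;1 0 0 0.001 0;1 0 0 0 0;1 0 0 0 0;1 0 0 0 0;1 0 0 0 0"
}}

```text
clock: 14.8
position: [0.5865, -0.1819, 0.201]
ee_rot: [-0.312, 0.95, -0.0, 0.001]
ft_force: [-7.9, 2.6, 22.3]
grip_width: -0.004
grasp_force: 10.9
```

>>> {"method": "arm_command", "body": {
  "series": "1 0 0 -0.005 0;1 0 0 -0.01 0;1 0 0 -0.015 0;1 0 0 -0.02 0;1 0 0 -0.04 0;1 0 0 -0.06 0;1 0 0 -0.06 0;1 0 0 -0.05 0;1 0 0 0 0;1 0 0 0 0"
}}

```text
clock: 16.05
position: [0.5858, -0.1816, 0.3018]
ee_rot: [-0.312, 0.95, 0.0, -0.0]
ft_force: [-0.2, 1.0, -0.3]
grip_width: 0.0
grasp_force: 0.0
```

Run:
```python
from h import *
s=viewer.camera("scene");cv2.imwrite("pics/e.png",s["pixels"][:,:,::-1].copy())
o=manip.get_obs();print(o["position"],o["ft_force"],o["clock"])
```

```text
[ 0.58568083 -0.18155404  0.3015362 ] [ 0.84441105 -0.75717095 -0.76990243] 16.1
```

View pics/e.png

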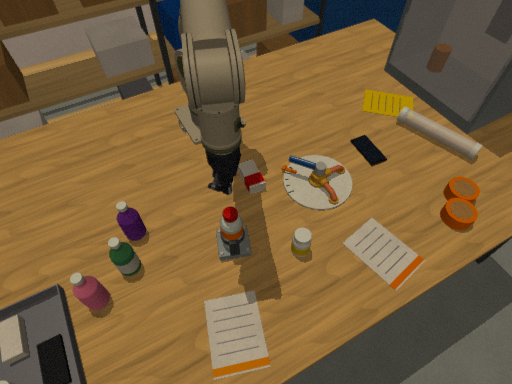

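The cap is back up at (231,213). The exhibits are where they were, the handle lies over the tab at (300,163), and the gripper is clear of everything.

```bash
python3 -c "
from workcell import manip
print(manip.hand_in())"
```

```text
the job is handed in; nothing more can be done
None
```

I turned the valve handle onto the orange marker (the camera fits put it within about 2.5° of the tab), then pressed the red cap to its stop. It sprang back up, no exhibit looked moved, and I handed the job in at 16.1 s; no verdict came back.

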